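# Load the tape unwinder and hold its splined clamp flange home

## Robot

A 6-joint arm with a two-finger parallel gripper is mounted at the origin on the work surface; the furniture and walls round the work are solid. World frame = base frame: x ahead of the robot, y to its left, z up, the work surface at z = 0. Lengths are in m, angles in rad, forces in N, time in s.
With the tool pointing down it reaches from about 0.35 to 0.775 m from the base axis. Payload 7.3 kg.
Tool frame: the origin (TCP) lies at the centre of the arm's flange, where the gripper is bolted on; the fingertips stand 178 mm ahead of it and the grasp point (between the pads) lies 159 mm ahead of it; z points along the fingers, y is the line along which they close (so a half turn about z gives the same grasp; the last joint's range is limited). The gripper opens to 92 mm and grips with 3 to 60 N. Pads are 19 mm wide; open, the fingers measure 130 mm over their backs; the gripper's body (75 mm by 190 mm) begins 47 mm behind the grasp point.
Start: joints at [-1.309, 0.342, 1.524, -0, 1.275, -0.146], TCP at [0.208, -0.482, 0.405] pointing down, gripper open.
Joint ranges: [-2.53, 2.53], [-0.77, 2.02], [0.04, 2.7], [-1, 4.14], [0.28, 2.66], [-3.11, 3.11]. Speed limits (rad/s): [2.57, 2.57, 3.14, 3.14, 3.14, 3.14].

## Interface

Orientations are given as [roll, pitch, yaw] about the fixed x, y, z axes, in that order (R = Rz(yaw) Ry(pitch) Rx(roll)).
In Python, from cell import robot gives the robot as it stands.
- The arm moves only by the shell command python3 -m pendant 'ROWS' [OPENING] [FORCE]. ROWS is one flat JSON list of numbers that holds 1 to 8 rows one after another, with no inner brackets; each row has 6 numbers: dx, dy, dz in m, then a rotation vector rx, ry, rz in rad; each row shifts and turns the commanded pose from where the row before left it, along the tool's axes as they then stand; what a row does not reach is not made up. A row lasts 1/12 s, in which the tool goes at most 0.0417 m and 0.125 rad, less where a joint would pass 70% of its speed; a pose out of reach is approached as far as the arm can. OPENING is the finger opening in m, set as the command begins (- or left out keeps the last). The fingers move at their own pace and stop on an object; FORCE is the grip in N (left out, the last holds). Time passes only in rows, so rows that do not move let the fingers close. It prints the time, the measured TCP pose, the force, the opening and the grip force at its end. Input that does not fit is refused with a message, and nothing moves.
- robot.observe(): the state, without advancing time (a new reading comes with each control period).
- robot.read_camera(name): name is "scene" or "top" or "wrist"; returns a dict with "image" (420x560x3 uint8, red, green, blue), "fx", "fy", "cx", "cy" (pixels), "pose" (4x4, takes a point from camera to world coordinates). Camera axes: x right, y down, z forward; pixel columns grow to the right and rows downward; lengths in m; the calibration is good to about 2 mm. A picture is of the moment at which its call begins. There is no depth.
- robot.hand_in(): hands the job in; it is judged then, once.
The state is a dict: "time": time; "qpos": joint angles; "qvel": joint speeds; "joint_efforts": joint torques, N m; "tool_pos": TCP position; "tool_rot": TCP orientation; "contact_force": force on the tool from outside, world axes, zero at the start; "torque": the same for the moment, N m; "opening": finger opening in m; "grip_force": force on a finger pad.
Only numpy, scipy, OpenCV 4.12 (cv2) and the standard library are available. Lean on these libraries where they do the work, as an engineer would, in place of code of your own. Each camera call takes 0.05 s, during which the arm holds its last target. There are 200 camera calls.

## Task

Load the tape unwinder: lay the red tape roll flat in the pocket of the platter, round the spindle, and let go of it; then take the clamp flange by its orange hexagonal hub, put it over the spindle, turn it until its splines mesh, slide it down onto the roll and press until the sprung platter is down at its stop and the clip groove near the spindle's tip stands clear above the hub. Finish like that, still holding the flange pressed down, so that I can slip the retaining clip into the groove; leave the other things on the table where they are.

Things in the scene. Friction and masses are not known exactly. Their poses are not given: they have to be found in the camera images.
- red_roll: Small roll of red tape, loose, lying flat on the table: outer diameter 61 mm, 15 mm high, bore about 34 mm. Origin: centre of its underside, z up. Take it across its outside by the upper 9 mm, so that the fingertips stay above the pocket's rim. 40 g. It and the flange lie between a sealer (raised handle up to 0.32 m) and a printer: fingers that close roughly along world x keep clear of both.
- flange: Clamp flange, hub up: aluminium disc 58 mm across, 6 mm thick; orange hexagonal hub, 42 mm across flats, 6 to 36 mm above the underside; splined through bore, six teeth (23 mm across, from 1 mm above the underside) between six grooves. Origin: centre of underside, z up. x points square to a flat and along a groove, repeating every 60 deg. Grip across flats, fingertips above the disc. 150 g.
- unwinder: Tape unwinder, fixed: a grey motor housing 130 mm (its x) by 110 mm (its y), 62 mm high, with a switch and a speed knob on its front (-x) face; on top a round aluminium platter 88 mm across and the upright steel spindle. Origin: centre of its underside on the table, under the spindle's axis. Between it and the loose parts stands a label printer, 0.22 m high: carry things over it.
- spline_top (a point): Point on the spindle's axis at the top of its six keys, 104 mm above the table; x points along a key, repeating every 60 deg. Keys 5 mm wide, 27 mm across tips, running down into the platter, with roof-shaped tops (the upper 2.4 mm). The flange meshes when its grooves lie over the keys, within about 8 deg and 2 mm; else its teeth rest on the key tops, its underside at 103 mm.
- spindle (a joint): Angle of the spindle (platter and keys turn with it) about the vertical, rad, anticlockwise from above; 0 when a key points along the housing's x axis. It starts at any angle and is braked: a torque of 0.6 N m would be needed to turn it.
- pocket (a point): Centre of the floor of the platter's pocket, on the spindle's axis, 76 mm above the table while the platter is up; moves with the platter. A round recess 66 mm wide, 3 mm deep; in it a black centring collar, 29.6 mm diameter, 10 mm high, its top 4 mm chamfered, for the roll's bore. The seated roll's top is at 91 mm.
- platter (a joint): How far the sprung platter is pressed down, m: 0 up, 0.007 at its lower stop. Its spring pushes up with about 7 N at first and 13 N at the stop, lifting it again when not pressed. At the stop the flange on the roll has its underside 84 mm above the table.
- label_reel: White roll of labels, 69 mm wide, 50 mm high, loose, standing on end; a bystander. Origin: centre of its underside.
- clip_groove (a point): On the spindle's axis, centre of the clip groove round the spindle's plain pilot, which rises above the keys: 18 mm diameter, with a 7 mm conical tip ending 132 mm above the table. The groove lies 121.5 to 124 mm above the table.
- stamp: Rubber stamp with a wooden grip, 29 x 60 x 66 mm, loose, standing; a bystander. Origin: centre of its underside.
Not all that is in view belongs to the job. Leave any yellow look-alike of the red_roll alone.

How it is judged:
On the way, in this order (a step that is already met when the one before it is completed fails the run):
1. the red roll lies flat in the platter's pocket round the collar, let go (horizontal distance between red_roll and pocket below 0.004 m and z of red_roll in the frame of pocket below 0.002 m and angle between red_roll's own z axis and vertical below 0.08 rad and contact force between the fingers and red_roll below 0.2 N), for 0.2 s.
2. the flange's splines have meshed: it has slid at least 5 mm down over the keys (horizontal distance between flange and spline_top below 0.004 m and z of flange in the frame of spline_top below -0.005 m and angle between flange's own z axis and vertical below 0.1 rad), for 0.1 s.
At the end, for the whole second after the job is handed in: Roll flat in the pocket, within 4 mm of centre; flange level, meshed, underside at least 17.5 mm below the key tops; fingers on it pressing it on the roll (over 5 N), platter at least 5 of its 7 mm down, so that the clip groove is clear; at rest through the last second (value of joint platter above 0.005 m and contact force between flange and red_roll above 5 N and contact force between the fingers and flange above 3 N and horizontal distance between flange and spline_top below 0.004 m and z of flange in the frame of spline_top below -0.0175 m and angle between each of flange, red_roll's own z axis and vertical below 0.06 rad and horizontal distance between red_roll and pocket below 0.004 m and z of red_roll in the frame of pocket below 0.002 m and linear speed of flange below 0.02 m/s); the arm keeps its last pose, push and grip.
It fails at once if a bystander was shoved (more than 3 cm) (distance of any of stamp, label_reel from where it was at the start of the episode above 0.03 m).
It also fails if it takes over 54 s, if anything falls off the work surface, if the arm or the gripper's body presses on something with over 40 N, if the wrist force passes 120 N, or if a joint passes its speed limit or range.

## Working session

There is one attempt and no reset: what is moved stays moved. The work goes in short steps, Python scripts to look and compute and a shell command to move; the robot and the scene stay as the last step left them, time stands still between calls to the robot, and variables do not carry over. Pictures are saved under pics/ and viewed, at most 10 in all, crops included, and the job is handed in when it is done.

```bash
mkdir -p pics; cat > h.py <<'E'
import numpy as np, cv2
from cell import robot
def cam(n, f=None):
    c=robot.read_camera(n)
    if f: cv2.imwrite('pics/'+f, cv2.cvtColor(c['image'],cv2.COLOR_RGB2BGR))
    return c
def ray(c,u,v,z):
    d=c['pose'][:3,:3]@np.array([(u-c['cx'])/c['fx'],(v-c['cy'])/c['fy'],1]); o=c['pose'][:3,3]
    return o+d*(z-o[2])/d[2]
def proj(c,p):
    q=c['pose'][:3,:3].T@(np.array(p)-c['pose'][:3,3]); return c['fx']*q[0]/q[2]+c['cx'],c['fy']*q[1]/q[2]+c['cy']
def blobs(c,lo,hi,amin=40):
    m=cv2.inRange(cv2.cvtColor(c['image'],cv2.COLOR_RGB2HSV),np.array(lo),np.array(hi))
    k,_=cv2.findContours(m,cv2.RETR_EXTERNAL,cv2.CHAIN_APPROX_NONE)
    return [x for x in k if cv2.contourArea(x)>amin]
E
python3 - <<'E'
from h import *
a=cam('top','top.png');b=cam('scene','scene.png');
for c in (a,b): print(np.round(c['pose'],3).tolist(),c['fx'],c['cx'],c['cy'])
print(robot.observe())
i=np.vstack([cv2.imread('pics/top.png'),cv2.imread('pics/scene.png')])
E
```

```text
[[-0.008, -0.997, 0.083, 0.382], [-1.0, 0.006, -0.023, 0.072], [0.022, -0.083, -0.996, 1.12], [0.0, 0.0, 0.0, 1.0]] 434.7853337286939 277.0681660774853 212.24962928708774
[[-0.751, -0.366, 0.55, -0.092], [-0.66, 0.443, -0.607, 0.719], [-0.021, -0.819, -0.574, 0.698], [0.0, 0.0, 0.0, 1.0]] 431.1069498418495 275.521033390552 205.57180073372461
{'time': 0.1, 'qpos': array([-1.30899078e+00,  3.42623594e-01,  1.52488369e+00, -2.82839409e-05,
        1.27540692e+00, -1.46001049e-01]), 'qvel': array([ 0.00069909, -0.00035777, -0.00265057,  0.00066152, -0.00010876,
       -0.00021892]), 'joint_efforts': array([ 3.46598266e-03, -4.32000089e+01, -2.44695979e+01,  7.19426712e-02,
        5.25610533e-02, -4.29287070e-05]), 'tool_pos': array([ 0.2081994 , -0.48182611,  0.40414279]), 'tool_rot': array([-3.14028123e+00, -1.65502841e-04,  4.07814738e-01]), 'contact_force': array([ 0.335633  ,  0.1233496 , -0.77699463]), 'torque': array([ 0.00858793,  0.02206876, -0.00097978]), 'grip_force': 0.0, 'opening': 0.09196561390028368}
```

View pics/top.png

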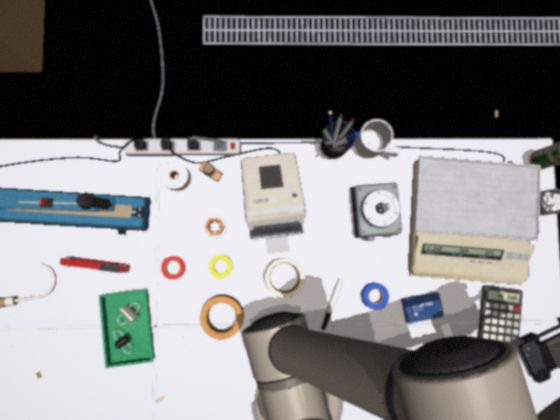

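View pics/scene.png

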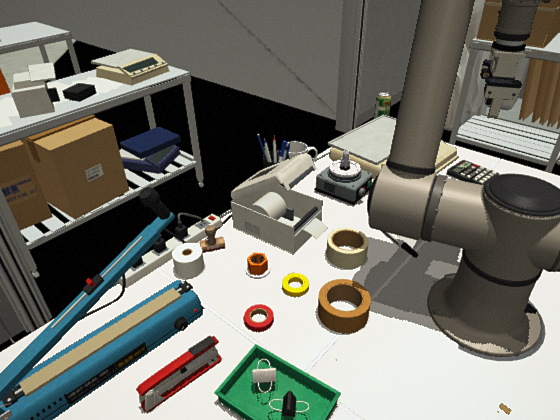

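The top view shows the red roll at (173,267), the orange flange hub at (215,227) and the unwinder at (380,209). The printer is at (272,195), the label reel at (176,176) and the stamp at (210,171).

What could be mistaken for the roll: yellow roll (221,266), blue roll (375,295), brown tape (221,317), beige tape (283,277), and the red stapler (95,265), which isn't round. What could be mistaken for the flange: brown tape (221,317). I choose the red ring at (173,267) and the orange hexagon at (215,227).

```bash
python3 - <<'E'
from h import *
a=cam('top');b=cam('scene')
for c,n in((a,'top'),(b,'scene')):
  for nm,lo,hi,z in(('red',[0,170,90],[4,255,255],.0075),('red2',[172,150,90],[180,255,255],.0075),('orange',[5,170,90],[16,255,255],.021)):
    for k in blobs(c,lo,hi,60):
        (u,v),wh,an=cv2.minAreaRect(k); (eu,ev),r=cv2.minEnclosingCircle(k)
        print(n,nm,np.round([eu,ev,r],1),np.round(wh,1),ray(c,eu,ev,z).round(4),ray(c,eu,ev,z*2).round(4))
g=cv2.cvtColor(a['image'],cv2.COLOR_RGB2GRAY)
cir=cv2.HoughCircles(g[170:250,340:420],cv2.HOUGH_GRADIENT,1,20,param1=100,param2=12,minRadius=14,maxRadius=24)
print(cir+[340,170,0] if cir is not None else None)
print(ray(a,380,209,.079), proj(a,ray(a,380,209,.079)+[0,.044,0]))
i=cv2.cvtColor(a['image'],cv2.COLOR_RGB2BGR)
cv2.imwrite('pics/c1.png',np.hstack([cv2.resize(i[170:290,150:250],None,fx=4,fy=4,interpolation=2),cv2.resize(i[160:280,330:430],None,fx=4,fy=4,interpolation=2)]))
E
```

```text
top red [ 80.  263.5  18.3] [36.6  5.8] [0.3472 0.5432 0.0075] [0.3474 0.54   0.015 ]
scene red [192.5 377.   34. ] [ 5.1 68. ] [0.3316 0.4846 0.0075] [0.327  0.4871 0.015 ]
scene red [165.5 374.   33. ] [ 9.1 65.9] [0.3735 0.5124 0.0075] [0.3685 0.5147 0.015 ]
scene red [258.  316.   14.6] [22. 28.] [0.3375 0.3072 0.0075] [0.3328 0.3117 0.015 ]
scene orange [257.5 263.5  11.5] [21. 18.] [0.4355 0.2036 0.021 ] [0.4192 0.2196 0.042 ]
scene orange [ 1.2 82.  12.1] [ 9. 24.] [2.2615 0.0659 0.021 ] [2.1885 0.0862 0.042 ]
[[[380.5        207.5         17.70000076]]]
[ 0.47439965 -0.20137397  0.079     ] (np.float64(361.8864180534092), np.float64(209.10033691444232))
```

View pics/c1.png

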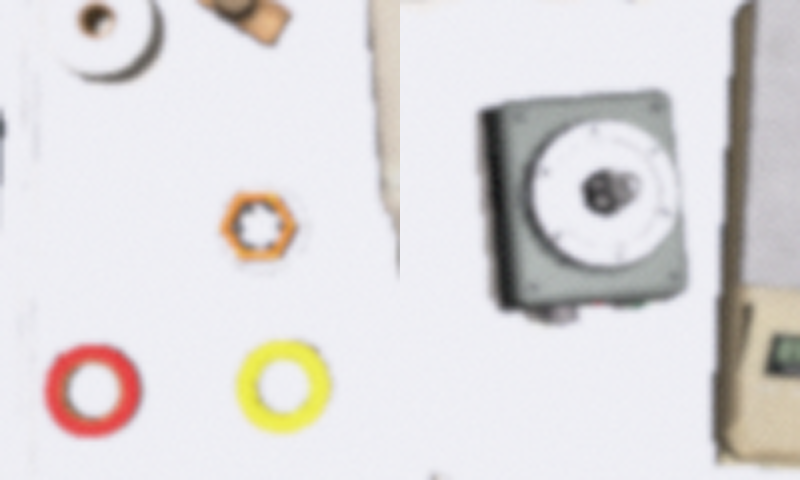

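The close crop confirms that the chosen pieces are the red ring at (173.3,267.5) and the orange hexagon at (214.8,226.8). The hexagon's vertices lie left and right, so two flats face world x. The platter centre is at (381,208.8).

```bash
python3 - <<'E'
from h import *
a=cam('top')
print('roll',ray(a,173.3,267.5,.015),'flange',ray(a,214.8,226.8,.036),'platter',ray(a,381.2,208.8,.079),'printer',ray(a,272,195,.2))
E
python3 -m pendant '[0, 0, -0.01, 0, 0, -0.12, 0, 0, -0.01, 0, 0, -0.12, 0, 0, -0.01, 0, 0, -0.12, 0, 0, -0.01, 0, 0, -0.12, 0, 0, -0.01, 0, 0, -0.12, 0, 0, -0.01, 0, 0, -0.12, 0, 0, -0.01, 0, 0, -0.12, 0, 0, -0.01, 0, 0, -0.12]' 0.092 10
python3 -m pendant '[0, 0, 0, 0, 0, -0.12, 0, 0, 0, 0, 0, -0.083, 0.03, 0.021, 0, 0, 0, 0, 0.03, 0.021, 0, 0, 0, 0, 0.03, 0.021, 0, 0, 0, 0, 0.03, 0.021, 0, 0, 0, 0, 0.03, 0.021, 0, 0, 0, 0, 0.03, 0.021, 0, 0, 0, 0]'
```

```text
roll [0.33552678 0.30777384 0.015     ] flange [0.4360668  0.20179581 0.036     ] platter [ 0.47486897 -0.20430481  0.079     ] printer [0.4948346 0.0608992 0.2      ]
time: 0.92
tool_pos: [0.2082, -0.4819, 0.4851]
tool_rot: [-3.141, -0.0, 1.374]
contact_force: [0.6, -0.5, 0.5]
opening: 0.0919
grip_force: 0.0
time: 1.58
tool_pos: [0.3348, -0.3003, 0.4848]
tool_rot: [3.141, 0.0, 1.57]
contact_force: [0.8, 0.7, 0.6]
opening: 0.0919
grip_force: 0.0
```

```bash

python3 -m pendant '[0.024, 0.035, 0, 0, 0, 0, 0.024, 0.035, 0, 0, 0, 0, 0.024, 0.035, 0, 0, 0, 0, 0.024, 0.035, 0, 0, 0, 0, 0, 0, 0, 0, 0, 0]'
python3 - <<'E'
from h import *
c=cam('wrist','w1.png'); print(c['pose'].round(3).tolist(),c['fx'],c['cx'],c['cy'],proj(c,[.4749,-.2043,.079]),proj(c,[.4749,-.2043,.132]))
E
```

```text
time: 2.0
tool_pos: [0.4758, -0.2036, 0.4841]
tool_rot: [3.14, -0.002, 1.577]
contact_force: [-0.9, 0.1, -0.2]
opening: 0.0918
grip_force: 0.0
[[1.0, 0.006, 0.003, 0.476], [0.007, -0.966, -0.258, -0.133], [0.002, 0.258, -0.966, 0.464], [0.0, 0.0, 0.0, 1.0]] 334.6279315075767 275.9163498261865 214.12495214283769 (np.float64(274.30673992511066), np.float64(187.81971795214884)) (np.float64(274.1456641444611), np.float64(197.34836767615406))
```

View pics/w1.png

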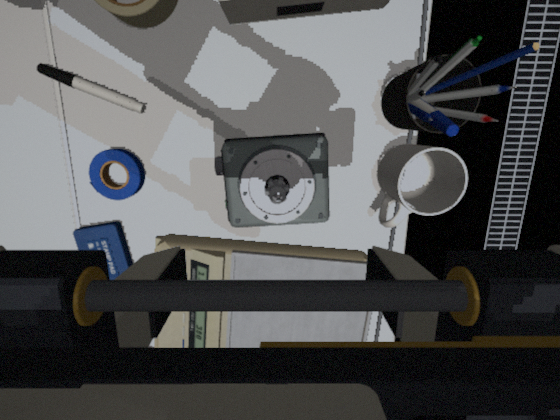

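The unwinder platter is centred at about (277,187), 3 px right of the prediction. The spindle shows at (277,188), and I move closer to read the keys.

```bash

python3 -m pendant '[-0.0125, 0, 0.0385, 0, 0, 0, -0.0125, 0, 0.0385, 0, 0, 0, -0.0125, 0, 0.0385, 0, 0, 0, -0.0125, 0, 0.0385, 0, 0, 0, 0, 0, 0, 0, 0, 0]'
python3 - <<'E'
from h import *
c=cam('wrist','w2.png'); 
u,v=proj(c,[.478,-.204,.1]); print(u,v,c['pose'][:3,3])
i=cv2.imread('pics/w2.png'); u,v=int(u),int(v)
y0=max(v-100,0); print(u-130,y0)
cv2.imwrite('pics/w2c.png',cv2.resize(i[y0:y0+200,u-130:u+130],None,fx=3,fy=3,interpolation=2))
E
```

```text
time: 2.47
tool_pos: [0.4691, -0.2589, 0.3237]
tool_rot: [-3.131, -0.007, 1.568]
contact_force: [-1.3, 0.2, -0.4]
opening: 0.092
grip_force: 0.0
294.157129915252 153.27526200692358 [ 0.46934191 -0.18832352  0.30420789]
164 53
```

View pics/w2c.png

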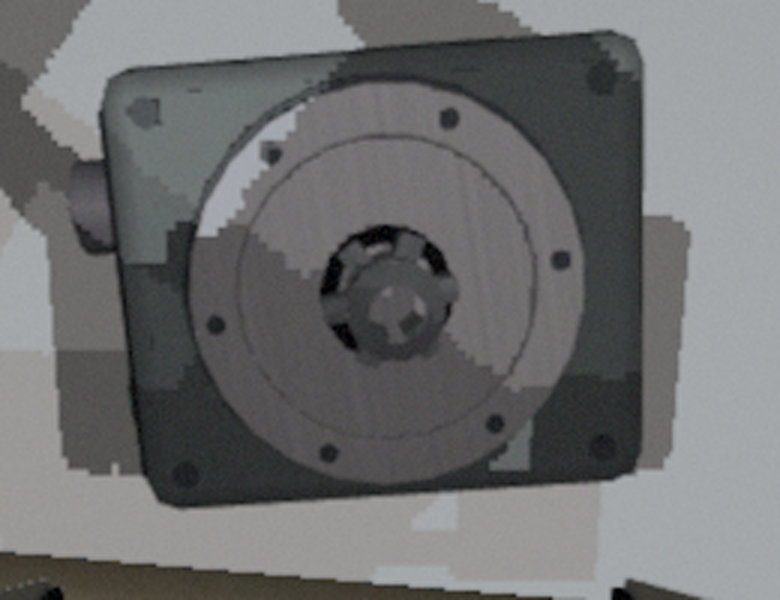

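The crop shows the platter centre at about (387,280). Six holes are clearly visible at (561,260), (449,118), (273,154), (216,325), (329,453) and (495,424). The keys at (408,245), (352,258), (335,303) and (450,290) point the same way as the holes. I measure from the holes and the outline.

```bash
python3 - <<'E'
from h import *
c=cam('wrist')
P=np.array([ray(c,164+(x+.5)/3-.5,53+(y+.5)/3-.5,.079) for x,y in[(561,260),(449,118),(273,154),(216,325),(329,453),(495,424)]])
ctr=P.mean(0); d=P-ctr; an=np.degrees(np.arctan2(d[:,1],d[:,0]))
print(ctr,np.hypot(d[:,0],d[:,1]),an, np.mean(((an-an[0]+30)%60)-30)+an[0])
K=np.array([ray(c,164+x/3,53+y/3,.104) for x,y in[(408,245),(352,258),(335,303),(450,290)]])-ctr
print(np.hypot(K[:,0],K[:,1]),np.degrees(np.arctan2(K[:,1],K[:,0])))
# platter rim: crop extremes left190 right583 top78 bottom483
print(ray(c,164+386.5/3,53+280.5/3,.079), c['pose'][:3,3])
H=[ray(c,164+x/3,53+y/3,.062) for x,y in[(105,75),(635,32),(640,478),(160,505)]]
print(np.round(H,4).tolist(),np.mean(H,0))
E
python3 -m pendant '[0.0125, -0.008, -0.0385, 0, 0, 0, 0.0125, -0.01, -0.0385, 0, 0, 0, 0.0125, -0.01, -0.0385, 0, 0, 0, 0.0125, -0.01, -0.0385, 0, 0, 0, 0.0417, 0, 0, 0, 0, 0, 0.0417, 0, 0, 0, 0, 0, 0.0417, 0, 0, 0, 0, 0, 0.0417, 0, 0, 0, 0, 0]'
python3 -m pendant '[0.0417, 0, 0, 0, 0, 0, 0.0417, 0, 0, 0, 0, 0, 0.0417, 0, 0, 0, 0, 0, 0.0417, 0, 0, 0, 0, 0, 0.0417, 0, 0, 0, 0, 0, 0.0417, -0.01, 0, 0, 0, 0, 0.0417, -0.02, 0, 0, 0, 0, 0.03, -0.03, 0, 0, 0, 0]'
```

```text
[ 0.47996888 -0.2041006   0.079     ] [0.03925694 0.03920266 0.03889161 0.03929905 0.03913462 0.03925668] [  10.51469159   70.76326177  130.1272634  -169.59351812 -109.65273202
  -49.74833945] 10.40177119587648
[0.01134939 0.01150259 0.0112567  0.01192104] [  73.62850471  133.10270589 -177.9140742    10.27252168]
[ 0.48005264 -0.20157648  0.079     ] [ 0.47038867 -0.1879959   0.30791483]
[[0.4158, -0.1563, 0.062], [0.5363, -0.1475, 0.062], [0.5453, -0.2516, 0.062], [0.4236, -0.2588, 0.062]] [ 0.48024598 -0.20354172  0.062     ]
time: 3.23
tool_pos: [0.4322, -0.039, 0.4884]
tool_rot: [3.135, 0.002, 1.57]
contact_force: [0.9, -0.1, 0.4]
opening: 0.0917
grip_force: 0.0
time: 3.9
tool_pos: [0.3756, 0.2771, 0.4876]
tool_rot: [3.136, -0.003, 1.571]
contact_force: [-0.6, 0.5, -0.5]
opening: 0.0916
grip_force: 0.0
```

```bash

python3 -m pendant '[0.01, -0.01, 0.03, 0, 0, 0, 0.01, -0.01, 0.03, 0, 0, 0, 0.01, -0.01, 0.03, 0, 0, 0, 0.001, -0.01, 0.03, 0, 0, 0, 0, 0, 0, 0, 0, 0, 0, 0, 0, 0, 0, 0]'
cat >> h.py <<'E'
def circ(c,lo,hi,z,amin=300):
    for k in sorted(blobs(c,lo,hi,amin),key=cv2.contourArea)[::-1][:4]:
        P=np.array([ray(c,u,v,z)[:2] for u,v in k[:,0]]).astype(np.float32)
        (a,b),r=cv2.minEnclosingCircle(P); e=cv2.fitEllipse(P); print(np.round([a,b,r,*e[0],*e[1]],4),k[:,0].mean(0).round())
E
python3 - <<'E'
from h import *
c=cam('wrist','w3.png'); o=robot.observe(); print(o['tool_pos'],o['tool_rot'],proj(c,[.3355,.308,.0075]))
circ(c,[0,140,60],[5,255,255],.0); print(); circ(c,[0,140,60],[5,255,255],.015); circ(c,[172,140,60],[180,255,255],.015)
E
```

```text
time: 4.4
tool_pos: [0.3362, 0.3061, 0.3667]
tool_rot: [3.14, -0.001, 1.572]
contact_force: [0.2, 0.2, 0.4]
opening: 0.0917
grip_force: 0.0
[0.33712777 0.30616006 0.36769095] [ 3.13741688e+00 -2.39295451e-03  1.57118421e+00] (np.float64(274.4458711139715), np.float64(192.9139033509836))
[0.3355 0.3097 0.0313 0.336  0.3094 0.0527 0.0539] [274. 186.]

[0.3356 0.3126 0.0299 0.336  0.3123 0.0504 0.0516] [274. 186.]
```

View pics/w3.png

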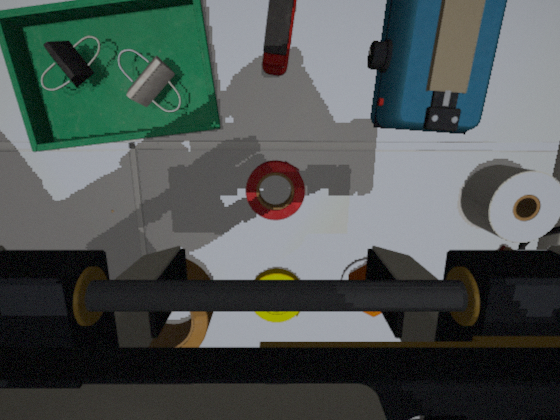

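The red ring is centred at about (275.5,190), spanning columns 246–305, with its lower part shaded. The yellow ring is at (276,297) and the flange at (365,285). I refine the fit with a wider mask.

```bash
python3 - <<'E'
from h import *
c=cam('wrist'); 
im=c['image'].astype(int); m=((im[...,0]>1.8*im[...,1])&(im[...,0]>1.8*im[...,2])&(im[...,0]>30)).astype(np.uint8)
m[:,:220]=0;m[:,330:]=0;m[:140]=0;m[240:]=0
k,_=cv2.findContours(m,cv2.RETR_EXTERNAL,cv2.CHAIN_APPROX_NONE); k=max(k,key=cv2.contourArea)
print(cv2.boundingRect(k),cv2.fitEllipse(k))
for z in(0.,.0075,.015):
  P=np.array([ray(c,u,v,z)[:2] for u,v in k[:,0]]).astype(np.float32); print(z,cv2.minEnclosingCircle(P),cv2.fitEllipse(P))
o=robot.observe(); print(o['tool_pos'])
E
```

```text
(245, 161, 58, 59) ((273.2237548828125, 190.24560546875), (57.06206512451172, 57.92948913574219), 25.687448501586914)
0.0 ((0.3362175226211548, 0.3097676634788513), 0.03190888836979866) ((0.3360386788845062, 0.3091646432876587), (0.06034842133522034, 0.06206517666578293), 166.45321655273438)
0.0075 ((0.33624422550201416, 0.31121012568473816), 0.03122311644256115) ((0.3360692858695984, 0.31062012910842896), (0.05904728174209595, 0.06072702631354332), 166.45303344726562)
0.015 ((0.3362709581851959, 0.31265270709991455), 0.030537258833646774) ((0.33609989285469055, 0.3120756149291992), (0.057746145874261856, 0.059388868510723114), 166.4531707763672)
[0.33753491 0.30614245 0.36794453]
```

```bash

python3 -m pendant '[0.0045, -0.001, 0.035, 0, 0, 0, 0, 0, 0.035, 0, 0, 0, 0, 0, 0.035, 0, 0, 0, 0, 0, 0.03, 0, 0, 0, 0, 0, 0.03, 0, 0, 0, 0, 0, 0, 0, 0, 0, 0, 0, 0, 0, 0, 0]'
```

```text
time: 5.08
tool_pos: [0.3368, 0.3106, 0.2006]
tool_rot: [3.141, -0.0, 1.57]
contact_force: [-0.5, -0.3, 0.2]
opening: 0.0917
grip_force: 0.0
```

```bash

python3 -m pendant '[0, 0, 0.015, 0, 0, 0, 0, 0, 0, 0, 0, 0, 0, 0, 0, 0, 0, 0, 0, 0, 0, 0, 0, 0]'
python3 -m pendant '[0, 0, 0, 0, 0, 0, 0, 0, 0, 0, 0, 0, 0, 0, 0, 0, 0, 0, 0, 0, 0, 0, 0, 0, 0, 0, 0, 0, 0, 0, 0, 0, 0, 0, 0, 0, 0, 0, 0, 0, 0, 0, 0, 0, 0, 0, 0, 0]' 0.05 15
```

```text
time: 5.42
tool_pos: [0.3363, 0.3107, 0.1866]
tool_rot: [3.139, -0.002, 1.571]
contact_force: [-0.1, -0.7, 0.3]
opening: 0.0923
grip_force: 0.0
time: 6.08
tool_pos: [0.3355, 0.3103, 0.1846]
tool_rot: [3.142, 0.0, 1.571]
contact_force: [-0.0, -1.0, 2.5]
opening: 0.0593
grip_force: 15.0
```

```bash

python3 -m pendant '[0, 0, -0.02, 0, 0, 0, 0, 0, -0.04, 0, 0, 0, 0, 0, -0.04, 0, 0, 0, 0, 0, -0.04, 0, 0, 0, 0, 0, -0.04, 0, 0, 0, 0, 0, -0.04, 0, 0, 0, 0, 0, -0.04, 0, 0, 0, 0, 0, -0.04, 0, 0, 0]'
python3 -m pendant '[-0.035, 0.02, 0, 0, 0, 0, -0.035, 0.02, 0, 0, 0, 0, -0.035, 0.02, 0, 0, 0, 0, -0.035, 0.02, 0, 0, 0, 0, -0.035, 0.02, 0, 0, 0, 0, -0.04, 0, 0, 0, 0, 0, -0.04, 0, 0, 0, 0, 0, -0.04, 0, 0, 0, 0, 0]'
python3 -m pendant '[-0.04, 0.01, 0, 0, 0, 0, -0.04, 0.01, 0, 0, 0, 0, -0.04, 0.01, 0, 0, 0, 0, -0.04, 0.01, 0, 0, 0, 0, -0.04, 0, 0, 0, 0, 0, -0.035, 0, 0, 0, 0, 0, -0.025, 0, 0.02, 0, 0, 0, 0, 0, 0, 0, 0, 0]'
```

```text
time: 6.75
tool_pos: [0.3349, 0.31, 0.4866]
tool_rot: [-3.142, 0.0, 1.571]
contact_force: [1.3, 0.5, -0.8]
opening: 0.0589
grip_force: 15.0
time: 7.42
tool_pos: [0.4353, 0.0135, 0.4842]
tool_rot: [-3.141, -0.0, 1.571]
contact_force: [0.4, 0.9, -0.7]
opening: 0.0591
grip_force: 15.0
time: 8.08
tool_pos: [0.4748, -0.2489, 0.4607]
tool_rot: [-3.137, -0.002, 1.566]
contact_force: [-1.0, 0.0, -0.7]
opening: 0.0589
grip_force: 15.0
```

```bash

python3 -m pendant '[0, 0.002, 0.03, 0, 0, 0, 0, 0.002, 0.03, 0, 0, 0, 0, 0, 0.03, 0, 0, 0, 0, 0, 0.015, 0, 0, 0, 0, 0, 0, 0, 0, 0, 0, 0, 0, 0, 0, 0, 0, 0, 0, 0, 0, 0]'
python3 - <<'E'
from h import *
c=cam('wrist','w4.png'); o=robot.observe();print(o['tool_pos'],o['tool_rot'],c['pose'][:3,3])
u,v=map(int,proj(c,[.479,-.204,.09])); y0=max(v-90,0);print(u-110,y0)
i=cv2.imread('pics/w4.png')
cv2.imwrite('pics/w4c.png',cv2.resize(i[y0:y0+180,u-110:u+130],None,fx=3,fy=3,interpolation=2))
# auto: dark holes near predicted
E
```

```text
time: 8.67
tool_pos: [0.4799, -0.2445, 0.3611]
tool_rot: [3.14, 0.001, 1.571]
contact_force: [-0.2, -0.4, 0.7]
opening: 0.0593
grip_force: 15.0
[ 0.47993225 -0.24461915  0.36135369] [3.13910647e+00 1.73117110e-03 1.57108645e+00] [ 0.48020287 -0.17407766  0.34097188]
163 74
```

View pics/w4c.png

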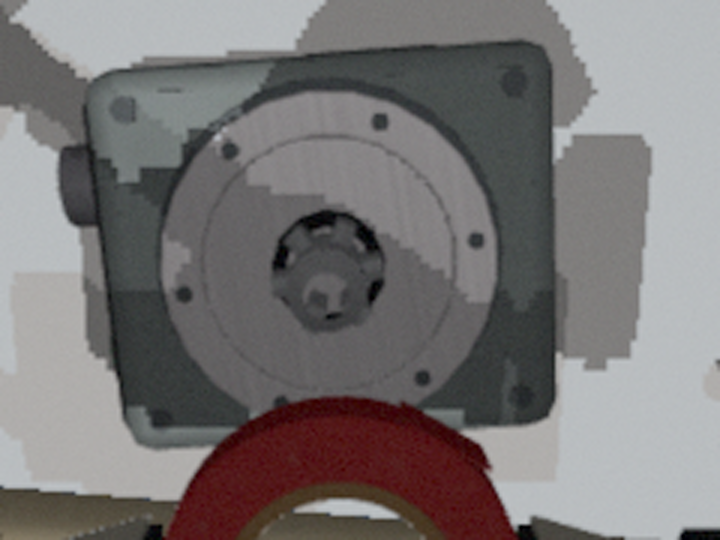

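The holes in the crop are at (476,240), (380,121), (229,150), (183,294), (281,402) and (422,378). The held roll shows its outer edge at (335,397), flat in the fingers, with its bore below.

```bash
python3 - <<'E'
from h import *
from scipy.optimize import least_squares
c=cam('wrist'); print(c['pose'][:3,3]); f=lambda x,y,z:ray(c,163+(x+.5)/3-.5,74+(y+.5)/3-.5,z)
P=np.array([f(x,y,.079) for x,y in[(476,240),(380,121),(229,150),(183,294),(281,402),(422,378)]])
ctr=(P[[0,1,2]]+P[[3,4,5]]).mean(0)/2; d=P-ctr; an=np.degrees(np.arctan2(d[:,1],d[:,0]))
print('spindle',ctr,np.hypot(d[:,0],d[:,1]),an, np.mean(((an-an[0]+30)%60)-30)+an[0])
im=c['image'].astype(int); m=((im[...,0]>1.8*im[...,1])&(im[...,0]>1.8*im[...,2])&(im[...,0]>30)).astype(np.uint8)
# upper outer edge = far underside edge of roll (wall seen) 
E=[]
for u in range(225,330,3):
    r=np.where(m[150:300,u])[0]
    if len(r): E.append((u,150+r[0]))
t=robot.observe()['tool_pos']
for z in (t[2]-.1855,t[2]-.1705):
    Q=np.array([ray(c,u,v-.5,z)[:2] for u,v in E])
    s=least_squares(lambda p:np.hypot(*(Q-p[:2]).T)-.0305,[.48,-.245],loss='soft_l1',f_scale=.0005); print('roll',z,s.x,s.cost, t)
E
```

```text
[ 0.48022043 -0.17417812  0.34122548]
spindle [ 0.47789487 -0.20381696  0.079     ] [0.03870561 0.03861941 0.03856555 0.03872366 0.03836687 0.03864401] [  10.38477078   70.40228192  130.48063139 -169.5252666  -109.59026614
  -49.77929409] 10.395476210262776
roll 0.17587369695480976 [ 0.48139728 -0.24506254] 2.183957745218812e-06 [ 0.47985396 -0.2446488   0.3613737 ]
roll 0.19087369695480974 [ 0.4815624  -0.24171209] 2.3337755701312695e-06 [ 0.47985396 -0.2446488   0.3613737 ]
```

```bash

python3 -m pendant '[0.02, -0.0014, 0, 0, 0, 0, 0.021, -0.0014, 0, 0, 0, 0, 0, 0, 0.03, 0, 0, 0, 0, 0, 0.03, 0, 0, 0, 0, 0, 0.025, 0, 0, 0, 0, 0, 0, 0, 0, 0, 0, 0, 0, 0, 0, 0, 0, 0, 0, 0, 0, 0]'
```

```text
time: 9.43
tool_pos: [0.4774, -0.2041, 0.2766]
tool_rot: [3.139, 0.002, 1.571]
contact_force: [0.7, -0.8, -0.3]
opening: 0.0592
grip_force: 15.0
```

```bash

python3 -m pendant '[0, 0, 0.005, 0, 0, 0, 0, 0, 0.004, 0, 0, 0, 0, 0, 0, 0, 0, 0, 0, 0, 0, 0, 0, 0]'
python3 -m pendant '[0, 0, 0.003, 0, 0, 0, 0, 0, 0.002, 0, 0, 0, 0, 0, 0, 0, 0, 0, 0, 0, 0, 0, 0, 0]'
```

```text
time: 9.77
tool_pos: [0.4767, -0.2037, 0.2659]
tool_rot: [3.141, 0.0, 1.571]
contact_force: [-0.0, 0.1, 0.2]
opening: 0.0592
grip_force: 15.0
time: 10.1
tool_pos: [0.4767, -0.2037, 0.2606]
tool_rot: [3.142, 0.0, 1.571]
contact_force: [0.4, 0.5, -0.4]
opening: 0.0593
grip_force: 15.0
```

```bash

python3 -m pendant '[0, 0, 0.001, 0, 0, 0, 0, 0, 0, 0, 0, 0, 0, 0, 0, 0, 0, 0]'
python3 -m pendant '[0, 0, 0, 0, 0, 0, 0, 0, 0, 0, 0, 0, 0, 0, 0, 0, 0, 0, 0, 0, 0, 0, 0, 0, 0, 0, 0, 0, 0, 0, 0, 0, 0, 0, 0, 0, 0, 0, 0, 0, 0, 0, 0, 0, 0, 0, 0, 0]' 0.082
python3 -m pendant '[0, 0, -0.02, 0, 0, 0, 0, 0, -0.04, 0, 0, 0, 0, 0, -0.04, 0, 0, 0, -0.02, 0, -0.01, 0, 0, 0, -0.02, 0, 0, 0, 0, 0, 0, 0, 0, 0, 0, 0, 0, 0, 0, 0, 0, 0, 0, 0, 0, 0, 0, 0]' 0.092
python3 - <<'E'
from h import *
c=cam('wrist','w5.png'); o=robot.observe();print(o['tool_pos'],o['tool_rot'],c['pose'][:3,3])
u,v=map(int,proj(c,[.478,-.204,.09])); y0=max(v-90,0);print(u-110,y0)
i=cv2.imread('pics/w5.png')
cv2.imwrite('pics/w5c.png',cv2.resize(i[y0:y0+180,u-110:u+130],None,fx=3,fy=3,interpolation=2))
E
```

```text
time: 10.35
tool_pos: [0.4767, -0.2037, 0.2601]
tool_rot: [3.141, 0.0, 1.571]
contact_force: [-1.1, 0.7, 5.1]
opening: 0.0593
grip_force: 15.0
time: 11.02
tool_pos: [0.4767, -0.2037, 0.2596]
tool_rot: [-3.142, 0.0, 1.571]
contact_force: [0.1, -0.4, -0.3]
opening: 0.0822
grip_force: 0.0
time: 11.68
tool_pos: [0.4765, -0.2433, 0.369]
tool_rot: [-3.14, -0.001, 1.57]
contact_force: [-0.7, 0.3, 0.7]
opening: 0.0918
grip_force: 0.0
[ 0.47655684 -0.24303624  0.3690041 ] [-3.14034592e+00 -1.13344214e-03  1.57093984e+00] [ 0.47674489 -0.1727669   0.34909722]
168 76
```

View pics/w5c.png

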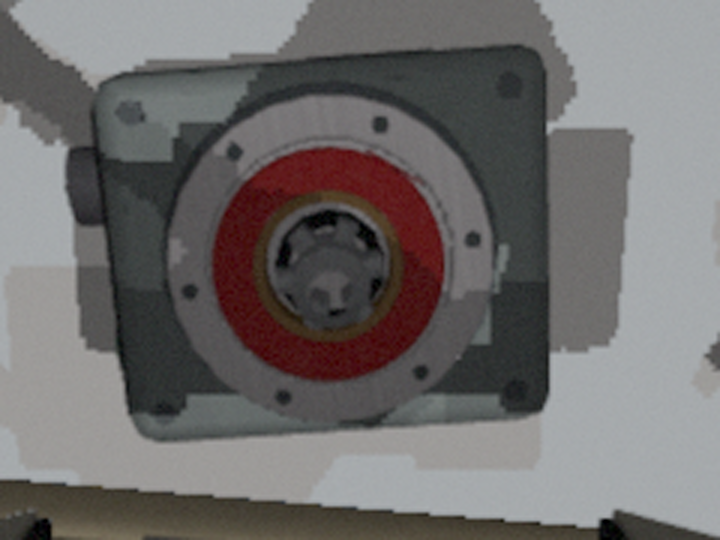

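The roll is seated in the pocket round the collar, with the red ring at about (328,263) in the crop, concentric with the platter. Next I go over to the flange.

```bash
python3 - <<'E'
from h import *
c=cam('wrist'); f=lambda x,y,z:ray(c,168+(x+.5)/3-.5,76+(y+.5)/3-.5,z)
P=np.array([f(x,y,.079) for x,y in[(473,239),(380,125),(235,152),(190,291),(284,397),(421,373)]])
ctr=P.mean(0); d=P-ctr; an=np.degrees(np.arctan2(d[:,1],d[:,0]))
print('spindle',ctr,np.hypot(d[:,0],d[:,1]).mean(),np.mean(((an-an[0]+30)%60)-30)+an[0],c['pose'][:3,3])
im=c['image'].astype(int); m=((im[...,0]>1.8*im[...,1])&(im[...,0]>1.8*im[...,2])&(im[...,0]>30)).astype(np.uint8)
k,_=cv2.findContours(m,0,1);k=max(k,key=cv2.contourArea);Q=np.array([ray(c,u,v,.091)[:2] for u,v in k[:,0]],np.float32);print('roll',cv2.minEnclosingCircle(Q))
print('tip',f(331,290,.132))
E
python3 -m pendant '[0, 0, -0.04, 0, 0, 0, 0, 0, -0.04, 0, 0, 0, 0, 0, -0.04, 0, 0, 0, 0.04, -0.005, 0, 0, 0, 0, 0.04, -0.005, 0, 0, 0, 0, 0.04, -0.005, 0, 0, 0, 0, 0.04, -0.005, 0, 0, 0, 0, 0.04, -0.005, 0, 0, 0, 0]'
python3 -m pendant '[0.04, -0.005, 0, 0, 0, 0, 0.04, -0.005, 0, 0, 0, 0, 0.04, -0.005, 0, 0, 0, 0, 0.04, 0, 0, 0, 0, 0, 0.04, 0, 0.03, 0, 0, 0, 0.01, 0, 0.04, 0, 0, 0, 0, 0, 0.04, 0, 0, 0, 0, 0, 0.03, 0, 0, 0]'
python3 -m pendant '[0, 0, 0, 0, 0, 0, 0, 0, 0, 0, 0, 0, 0, 0, 0, 0, 0, 0]'
python3 - <<'E'
from h import *
c=cam('wrist','w6.png'); o=robot.observe();print(o['tool_pos'],o['tool_rot'],c['pose'][:3,3])
u,v=map(int,proj(c,[.436,.202,.03])); y0=max(v-70,0);print(u-90,y0)
i=cv2.imread('pics/w6.png')
cv2.imwrite('pics/w6c.png',cv2.resize(i[y0:y0+140,u-90:u+90],None,fx=4,fy=4,interpolation=2))
E
```

```text
spindle [ 0.47792143 -0.2034747   0.079     ] 0.03849890553150831 10.45042257773298 [ 0.47678194 -0.17254895  0.34907049]
roll ((0.4774412214756012, -0.2025640457868576), 0.029886698350310326)
tip [ 0.47782083 -0.20268468  0.132     ]
time: 12.45
tool_pos: [0.4508, -0.0414, 0.4894]
tool_rot: [-3.141, -0.0, 1.571]
contact_force: [1.1, 0.4, -0.3]
opening: 0.0916
grip_force: 0.0
time: 13.12
tool_pos: [0.4351, 0.1612, 0.3517]
tool_rot: [-3.139, 0.001, 1.574]
contact_force: [0.9, -0.3, -0.5]
opening: 0.0917
grip_force: 0.0
time: 13.37
tool_pos: [0.4373, 0.1599, 0.3563]
tool_rot: [3.139, -0.0, 1.571]
contact_force: [0.6, 0.2, 0.8]
opening: 0.092
grip_force: 0.0
[0.43741358 0.15977967 0.35676997] [ 3.13773953e+00 -6.87539211e-04  1.57063997e+00] [0.43757384 0.23036358 0.33633976]
183 86
```

View pics/w6c.png

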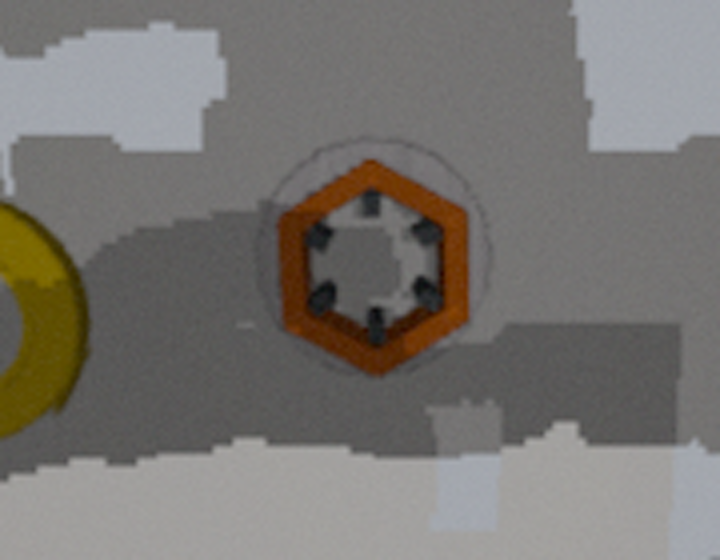

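The crop shows the hex hub with vertices at (372,159), (467,211), (468,322), (378,376), (285,327) and (280,214). The disc is around it, and its flats face image left and right, which is world x.

```bash
python3 - <<'E'
from h import *
c=cam('wrist'); o=robot.observe();print(o['tool_pos'],c['pose'][:3,3])
P=np.array([ray(c,183+(x+.5)/4-.5,86+(y+.5)/4-.5,.036) for x,y in[(372,159),(467,211),(468,322),(378,376),(285,327),(280,214)]])
ctr=P.mean(0);d=P-ctr;an=np.degrees(np.arctan2(d[:,1],d[:,0]));print(ctr,np.hypot(d[:,0],d[:,1]),'should be .0242',an,np.mean((an-30)%60))
print('disc',ray(c,183+375/4,86+258/4,.006))
E
```

```text
[0.43736092 0.15968254 0.35680077] [0.43774517 0.23026464 0.336802  ]
[0.43922539 0.20558009 0.036     ] [0.02366168 0.02380043 0.02388272 0.02385282 0.02387748 0.02405504] should be .0242 [  91.64415768   32.06613552  -29.18959132  -88.32618873 -147.6627576
  150.14480092] 1.4460927481286514
disc [0.43973052 0.20547788 0.006     ]
```

```bash

python3 -m pendant '[0.023, 0.0009, 0.02, 0, 0, -0.025, 0.023, 0.0009, 0.03, 0, 0, 0, 0, 0, 0.035, 0, 0, 0, 0, 0, 0.035, 0, 0, 0, 0, 0, 0.03, 0, 0, 0, 0, 0, 0, 0, 0, 0, 0, 0, 0, 0, 0, 0, 0, 0, 0, 0, 0, 0]'
```

```text
time: 14.13
tool_pos: [0.4391, 0.2058, 0.2068]
tool_rot: [3.138, -0.001, 1.595]
contact_force: [0.5, 1.1, -0.2]
opening: 0.0916
grip_force: 0.0
```

```bash

python3 -m pendant '[0, 0, 0.012, 0, 0, 0, 0, 0, 0.007, 0, 0, 0, 0, 0, 0, 0, 0, 0, 0, 0, 0, 0, 0, 0, 0, 0, 0, 0, 0, 0]'
python3 -m pendant '[0, 0, 0, 0, 0, 0, 0, 0, 0, 0, 0, 0, 0, 0, 0, 0, 0, 0, 0, 0, 0, 0, 0, 0, 0, 0, 0, 0, 0, 0, 0, 0, 0, 0, 0, 0, 0, 0, 0, 0, 0, 0, 0, 0, 0, 0, 0, 0]' 0.03 50
```

```text
time: 14.55
tool_pos: [0.4383, 0.2057, 0.1866]
tool_rot: [3.14, -0.0, 1.596]
contact_force: [-1.0, 0.1, -0.2]
opening: 0.0917
grip_force: 0.0
time: 15.22
tool_pos: [0.4379, 0.2056, 0.1856]
tool_rot: [-3.141, 0.0, 1.596]
contact_force: [-0.4, 0.3, -0.4]
opening: 0.0429
grip_force: 0.0
```

```bash

python3 -m pendant '[0, 0, 0, 0, 0, 0, 0, 0, 0, 0, 0, 0, 0, 0, 0, 0, 0, 0, 0, 0, 0, 0, 0, 0]'
python3 -m pendant '[0, 0, -0.02, 0, 0, 0, 0, 0, -0.04, 0, 0, 0, 0, 0, -0.04, 0, 0, 0, 0, 0, -0.04, 0, 0, 0, 0, 0, -0.04, 0, 0, 0, 0, 0, -0.04, 0, 0, 0, 0, 0, -0.04, 0, 0, 0, 0, 0, -0.04, 0, 0, 0]'
```

```text
time: 15.55
tool_pos: [0.438, 0.2057, 0.1856]
tool_rot: [-3.142, 0.0, 1.596]
contact_force: [0.2, 1.3, -0.6]
opening: 0.0418
grip_force: 49.9
time: 16.22
tool_pos: [0.4372, 0.2055, 0.4876]
tool_rot: [-3.141, 0.0, 1.596]
contact_force: [1.6, 0.4, -1.2]
opening: 0.0415
grip_force: 49.9
```

```bash

python3 -m pendant '[-0.04, 0.003, 0, 0, 0, 0, -0.04, 0.003, 0, 0, 0, 0, -0.04, 0.003, 0, 0, 0, 0, -0.04, 0.003, 0, 0, 0, 0, -0.04, 0.003, 0, 0, 0, 0, -0.04, 0.003, 0, 0, 0, 0, -0.04, 0.003, 0, 0, 0, 0, -0.04, 0.003, 0, 0, 0, 0]'
python3 -m pendant '[-0.04, 0.003, 0, 0, 0, 0, -0.04, 0.003, 0, 0, 0, 0, -0.01, 0, 0.03, 0, 0, -0.078, 0, 0, 0.03, 0, 0, -0.078, 0, 0, 0.03, 0, 0, 0, 0, 0, 0, 0, 0, 0, 0, 0, 0, 0, 0, 0, 0, 0, 0, 0, 0, 0]'
```

```text
time: 16.88
tool_pos: [0.4694, -0.1155, 0.4855]
tool_rot: [-3.141, -0.0, 1.596]
contact_force: [1.0, 0.6, -1.5]
opening: 0.0421
grip_force: 49.9
time: 17.55
tool_pos: [0.4786, -0.2035, 0.3973]
tool_rot: [3.14, 0.001, 1.752]
contact_force: [0.2, 0.3, -0.4]
opening: 0.0418
grip_force: 49.9
```

```bash

python3 -m pendant '[0, -0.0017, 0.03, 0, 0, 0, 0, 0, 0.03, 0, 0, 0, 0, 0, 0.01, 0, 0, 0, 0, 0, 0, 0, 0, 0, 0, 0, 0, 0, 0, 0, 0, 0, 0, 0, 0, 0, 0, 0, 0, 0, 0, 0]'
python3 -m pendant '[0, 0, 0.005, 0, 0, 0, 0, 0, 0.005, 0, 0, 0, 0, 0, 0.005, 0, 0, 0, 0, 0, 0, 0, 0, 0, 0, 0, 0, 0, 0, 0]'
```

```text
time: 18.13
tool_pos: [0.4771, -0.204, 0.3277]
tool_rot: [3.139, 0.003, 1.752]
contact_force: [0.6, -0.3, -1.7]
opening: 0.0419
grip_force: 49.9
time: 18.55
tool_pos: [0.4764, -0.2037, 0.3101]
tool_rot: [-3.141, -0.001, 1.752]
contact_force: [0.1, 0.3, -1.7]
opening: 0.0418
grip_force: 49.9
```

```bash

python3 -m pendant '[0, 0, 0.006, 0, 0, 0, 0, 0, 0.006, 0, 0, 0, 0, 0, 0.004, 0, 0, 0, 0, 0, 0, 0, 0, 0, 0, 0, 0, 0, 0, 0]'
python3 -m pendant '[0, 0, 0.002, 0, 0, 0, 0, 0, 0.002, 0, 0, 0, 0, 0, 0.001, 0, 0, 0, 0, 0, 0, 0, 0, 0, 0, 0, 0, 0, 0, 0]'
```

```text
time: 18.97
tool_pos: [0.4764, -0.2037, 0.2942]
tool_rot: [-3.141, -0.001, 1.752]
contact_force: [-0.2, -1.8, -0.9]
opening: 0.0416
grip_force: 49.9
time: 19.38
tool_pos: [0.4765, -0.2038, 0.2896]
tool_rot: [3.142, 0.0, 1.752]
contact_force: [-0.8, -0.2, -1.3]
opening: 0.0415
grip_force: 49.9
```

Underside is at about 104 mm; on to the keys.

```bash

python3 -m pendant '[0, 0, 0.001, 0, 0, 0, 0, 0, 0.001, 0, 0, 0, 0, 0, 0.001, 0, 0, 0, 0, 0, 0, 0, 0, 0, 0, 0, 0, 0, 0, 0]'
python3 -m pendant '[0, 0, 0.002, 0, 0, 0, 0, 0, 0.002, 0, 0, 0, 0, 0, 0, 0, 0, 0, 0, 0, 0, 0, 0, 0]'
```

```text
time: 19.8
tool_pos: [0.4765, -0.2037, 0.2866]
tool_rot: [-3.142, -0.0, 1.752]
contact_force: [0.3, -0.1, -0.5]
opening: 0.0418
grip_force: 49.9
time: 20.13
tool_pos: [0.4765, -0.2038, 0.2825]
tool_rot: [-3.141, -0.0, 1.752]
contact_force: [-0.8, -0.7, -1.4]
opening: 0.0416
grip_force: 49.9
```

Underside is at about 97 mm with no force, so the splines have meshed. I slide down onto the roll.

```bash

python3 -m pendant '[0, 0, 0.002, 0, 0, 0, 0, 0, 0.002, 0, 0, 0, 0, 0, 0.002, 0, 0, 0, 0, 0, 0, 0, 0, 0, 0, 0, 0, 0, 0, 0]'
python3 -m pendant '[0, 0, 0.0015, 0, 0, 0, 0, 0, 0.0015, 0, 0, 0, 0, 0, 0, 0, 0, 0, 0, 0, 0, 0, 0, 0]'
python3 -m pendant '[0, 0, 0.0015, 0, 0, 0, 0, 0, 0.0015, 0, 0, 0, 0, 0, 0, 0, 0, 0, 0, 0, 0, 0, 0, 0]'
```

```text
time: 20.55
tool_pos: [0.4765, -0.2038, 0.2766]
tool_rot: [-3.142, 0.0, 1.752]
contact_force: [1.1, 0.9, -1.0]
opening: 0.0418
grip_force: 49.9
time: 20.88
tool_pos: [0.4765, -0.2037, 0.2741]
tool_rot: [3.141, 0.0, 1.752]
contact_force: [-2.5, 1.9, 6.4]
opening: 0.0416
grip_force: 49.9
time: 21.22
tool_pos: [0.4765, -0.2037, 0.2714]
tool_rot: [3.141, 0.001, 1.752]
contact_force: [-2.0, 1.5, 8.3]
opening: 0.0418
grip_force: 49.9
```

```bash

python3 -m pendant '[0, 0, 0.001, 0, 0, 0, 0, 0, 0.001, 0, 0, 0, 0, 0, 0, 0, 0, 0, 0, 0, 0, 0, 0, 0]'
python3 -m pendant '[0, 0, 0.001, 0, 0, 0, 0, 0, 0.0005, 0, 0, 0, 0, 0, 0, 0, 0, 0, 0, 0, 0, 0, 0, 0]'
```

```text
time: 21.55
tool_pos: [0.4765, -0.2037, 0.2696]
tool_rot: [3.141, 0.001, 1.752]
contact_force: [-2.8, 1.4, 9.8]
opening: 0.0417
grip_force: 49.9
time: 21.88
tool_pos: [0.4764, -0.2037, 0.2694]
tool_rot: [3.141, 0.001, 1.752]
contact_force: [-6.7, 2.7, 20.3]
opening: 0.0418
grip_force: 49.9
```

Force jumped to 20 N while the height stalled, so the platter is at its stop. One last check by eye.

```bash
python3 -m pendant '[0, 0, 0, 0, 0, 0, 0, 0, 0, 0, 0, 0, 0, 0, 0, 0, 0, 0, 0, 0, 0, 0, 0, 0]'
python3 - <<'E'
from h import *
c=cam('scene','s2.png');u,v=map(int,proj(c,[.477,-.204,.1]));print(u,v)
i=cv2.imread('pics/s2.png');cv2.imwrite('pics/s2c.png',cv2.resize(i[v-60:v+40,u-65:u+65],None,fx=6,fy=6,interpolation=2))
E
```

```text
time: 22.22
tool_pos: [0.4764, -0.2037, 0.2694]
tool_rot: [3.14, 0.001, 1.752]
contact_force: [-6.3, 2.5, 20.9]
opening: 0.0417
grip_force: 49.9
344 160
```

View pics/s2c.png

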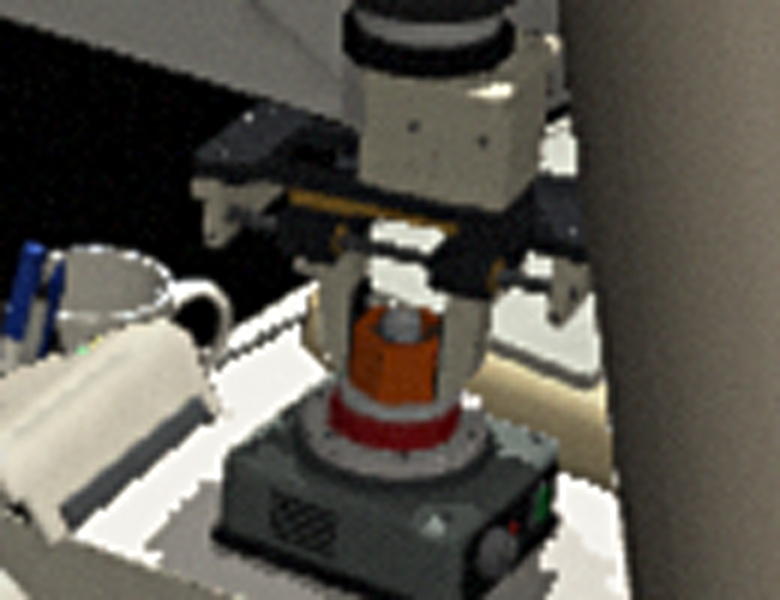

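The flange sits level on the red roll at about (395,395), with the spindle tip standing above the hub at (402,320). I hand in.

```bash
python3 -c "
from cell import robot
print(robot.hand_in())"
```

```text
the job is handed in; nothing more can be done
None
```

I handed the job in at about 22 s: the red roll is seated in the pocket, and the meshed flange is held down on it with about 21 N, where the platter stopped moving, with the spindle tip showing above the hub; the judge's verdict was not shown.

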